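# File the sample case upright in the slide rack

## Task

Lay the orange sample case on the blue sloped rest, lower end against the lip and top end sticking out past the slope, and let go. Take it again by its upper end and stand it upright on its thin end in the aluminium rack, broad face to the white fence, midway across the base, then slide the yellow-topped stop along its track until the case is held snugly upright between stop and fence. Leave the bottles, jars, dish and other bench things where they are.

Things in the scene. Friction and masses are not known exactly. Their poses are not given: they have to be found in the camera images.
- case: Orange flat rigid box, 118 long x 60 wide x 24 thick mm, 0.16 kg nominal, black seam round it and a white label on one broad face; both ends are alike. Origin at its centre; x along the length, y along the width, z through the thickness. Starts lying flat on the table with its length roughly pointing away from the robot.
- rest: Blue fixed sloped rest; origin centre of underside. Its slope, 60 degrees from level (66 x 44 mm wide), faces its own +x (away from the robot at yaw 0): from the lip corner (x 30, z 25 mm) it climbs to x -3, z 82 mm. The lip at the low end stands 14 mm square to the slope. A case laid lengthwise sticks out 52 mm past the slope's top, 8 mm each side. Base 110 x 64 x 10 mm, x -60 to 50.
- rest_seat (a point): Where the case's centre is when it lies lengthwise on the sloped rest with its lower end against the lip: x 11, y 0, z 82 mm in the rest's frame.
- rack: Aluminium file rack, fixed to the table. Base plate 100 (x) x 260 (y) x 12 thick mm; origin at the centre of its underside. A fixed white fence, 70 wide (x) and 65 mm high above the base, stands across the track; the face towards the stop is at y -100 mm. The track runs along y. The case stands between fence and stop: snug against the fence its centre is at x 0, y -88, z 71 mm.
- stop (a joint): The sliding stop, in m: 0 = fully back (its flat black plate's front face at y +40 mm in the rack frame), grows as the stop slides towards the fence (rack -y). Front face at y = 40 mm - value; it touches a case standing snug on the fence at 0.116. It stays where it is left. The plate is 70 wide and 65 mm high above the base.
- stop_grip (a point): Top centre of the stop's yellow grip, 130 mm above the table. The grip block measures 30 (rack x) x 18 (rack y) x 34 high mm and sits on a 14 mm square steel stem, centred 45 mm behind the plate's front face.
- wash_bottle: White plastic bottle, 56 diameter x 110 mm high, origin under its centre. Leave in place.
- amber_jar: Amber jar with black lid, 52 diameter x 75 mm high, origin under its centre. Leave in place.
- sample_jar: Clear jar with red lid, 56 diameter x 70 mm high, origin under its centre. Leave in place.
- petri_dish: Glass dish, 88 diameter x 16 mm high, lying near the robot, origin under its centre. Leave in place.
- thermos: Black and steel vacuum flask, 80 diameter x 265 mm high, at the right side, origin under its centre. Leave in place.
- forceps: Steel forceps lying on the open notebook, 130 x 20 x 6 mm, origin under its middle. Leave in place.
- pencil: Yellow pencil on the open notebook, 160 x 8 x 8 mm, origin under its middle. Leave in place.
Not all that is in view belongs to the job. Of the things that look like the case, take the one that is nearest to the robot's base at the start. Leave any red look-alike of the rest alone.

How it is judged:
By the outcome, as a careful person would: the job done as asked, in the order asked, and still so for the second after the job is handed in, with the robot touching nothing.
It also fails if it takes over 72 s, if anything falls off the work surface, if the arm or the gripper's body presses on something with over 40 N, if the wrist force passes 120 N, or if a joint passes its speed limit or range.

## Robot

A 6-joint arm with a two-finger parallel gripper is mounted at the origin on the work surface. World frame = base frame: x ahead of the robot, y to its left, z up, the work surface at z = 0. Lengths are in m, angles in rad, forces in N, time in s.
With the tool pointing down it reaches from about 0.375 to 0.9 m from the base axis. Payload 3.1 kg.
Tool frame: the origin (TCP) lies between the finger pads; the fingertips stand 8 mm ahead of it and the grasp point (between the pads) lies 11 mm behind it; z points along the fingers, y is the line along which they close (so a half turn about z gives the same grasp; the last joint's range is limited). The gripper opens to 87 mm and grips with 3 to 60 N. Pads are 19 mm wide; open, the fingers measure 117 mm over their backs; the gripper's body (75 mm by 190 mm) begins 51 mm behind the grasp point.
Start: joints at [1.022, 0.527, 1.433, -0, 1.181, -0.178], TCP at [0.226, 0.583, 0.231] pointing down, gripper open.
Joint ranges: [-3.08, 3.08], [-0.75, 2.2], [0.22, 2.44], [-1.43, 4.57], [0, 2.65], [-2.85, 2.85]. Speed limits (rad/s): [2.79, 2.79, 3.14, 3.14, 3.14, 3.14].

## Interface

Orientations are given as a unit quaternion [x, y, z, w].
In Python, from rig import robot gives the robot as it stands.
- The arm moves only by the tool move_arm, never from a script. Its argument "motion" is text: rows parted by semicolons, each of 5 numbers parted by spaces: the opening, from -1 (shut) to 1 (fully open), then the shift along the tool's x, y, z normalised to -1 to 1, where 1 is 0.2 m, then the turn about the tool's z normalised to -1 to 1, where 1 is pi rad. A call has 1 to 12 rows; each row is the pose to reach, as a shift and turn from the pose commanded when the call began, along the tool's axes at that moment, turning the shorter way round; what a row does not reach only later rows make up. A row lasts 1/12 s, in which the tool goes at most 41.7 mm and 7.16 degrees, less where a joint would pass 70% of its speed; a pose out of reach is approached as far as the arm can. A call with a number of a shift or a turn outside -1 to 1 is refused whole. A call with a gripper value outside its range is refused whole. The fingers move at their own pace and stop on an object; "newtons" is the grip in N (left out, the last holds). Time passes only in rows, so rows that repeat a pose let the fingers close. It gives the time, the measured TCP pose, the force, the opening and the grip force at its end, in the units of the state.
- robot.get_obs(): the state, without advancing time (a new reading comes with each control period).
- robot.camera(name): name is "scene" or "side" or "wrist"; returns (picture, depth): 384x512x3 uint8, red, green, blue; 384x512 float32, m along the optical axis (not along the pixel's ray), 0 where there is no reading.
- robot.camera_model(name): a dict with "mtx" (3x3 intrinsics, pixels), "position" and "attitude" of the camera in the world. Camera axes: x right, y down, z forward; pixel columns grow to the right and rows downward; lengths in m; the calibration is good to about 2 mm. A picture is of the moment at which its call begins: read the wrist's pose just before it. camera_model takes no time and is no camera call; for the wrist camera it gives the pose at the moment of the call.
- robot.hand_in(): hands the job in; it is judged then, once.
The state is a dict: "time": time; "q": joint angles; "joint_velocities": joint speeds; "joint_torque": joint torques, N m; "position": TCP position; "tool_rot": TCP orientation; "ft_force": force on the tool from outside, world axes, zero at the start; "moment": the same for the moment, N m; "grip_width": finger opening in m; "grip_force": force on a finger pad.
Only numpy, scipy, OpenCV 4.12 (cv2) and the standard library are available. Lean on these libraries where they do the work, as an engineer would, in place of code of your own. Each camera call takes 0.05 s, during which the arm holds its last target. There are 200 camera calls.

## Working session

There is one attempt and no reset: what is moved stays moved. The work goes in short steps, Python scripts to look and compute and a tool call to move; the robot and the scene stay as the last step left them, time stands still between calls to the robot, and variables do not carry over. Pictures are saved under pics/ and viewed, at most 11 in all, crops included, and the job is handed in when it is done.

Besides the shell and the picture viewer there is one more tool, called after ">>>" by a JSON object that holds its "api" and its "payload". move_arm: Moves the arm, as the interface text tells. Its arguments: {"type":"object","properties":{"motion":{"type":"string"},"newtons":{"type":"number"}},"required":["motion"]}

```bash
mkdir -p pics; ls
python3 - <<'E'
from rig import robot
import cv2,numpy as np
o=robot.get_obs();print({k:np.round(v,3) for k,v in o.items()})
for n in("scene","side"):
    m=robot.camera_model(n);print(n,m)
    p,d=robot.camera(n);np.savez(f'pics/{n}0.npz',p=p,d=d)
    cv2.imwrite(f'pics/{n}0.png',p[:,:,::-1])
E
```

```text
pics
{'time': np.float64(0.0), 'q': array([ 1.022,  0.528,  1.434, -0.   ,  1.181, -0.179]), 'joint_velocities': array([ 0.   , -0.   , -0.   , -0.   , -0.001, -0.001]), 'joint_torque': array([ 1.0000e-03, -4.4003e+01, -1.7660e+01,  6.3000e-02,  5.8000e-02,
       -0.0000e+00]), 'position': array([0.225, 0.582, 0.23 ]), 'tool_rot': array([ 0.184,  0.983, -0.001, -0.   ]), 'ft_force': array([-0.159, -0.456,  1.076]), 'moment': array([-0.021,  0.012, -0.036]), 'grip_force': np.float64(0.0), 'grip_width': np.float64(0.087)}
scene {'mtx': array([[499.62357394,   0.        , 259.71281264],
       [  0.        , 499.62357394, 195.82526156],
       [  0.        ,   0.        ,   1.        ]]), 'position': array([ 1.287294  , -1.14358964,  2.00503636]), 'attitude': array([ 0.91817558,  0.25688124, -0.08495435, -0.28939316])}
side {'mtx': array([[410.80153758,   0.        , 258.16874599],
       [  0.        , 410.80153758, 192.60769097],
       [  0.        ,   0.        ,   1.        ]]), 'position': array([ 0.11577667, -0.93019939,  1.29858306]), 'attitude': array([ 0.91244207, -0.21259376,  0.07463115, -0.34158974])}
```

View pics/scene0.png

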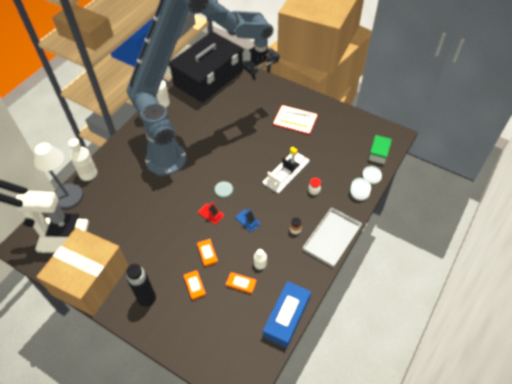

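View pics/side0.png

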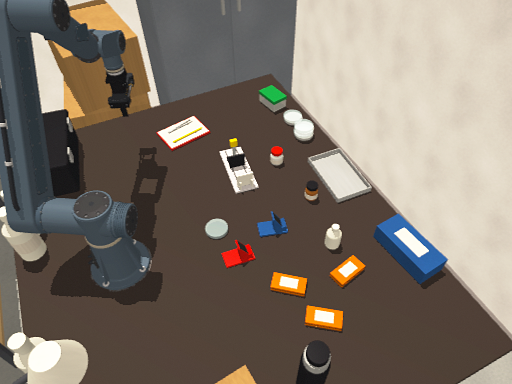

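The scene view shows three orange cases at (207,252), (194,285) and (241,283); the side view has the same ones at (289,284), (324,318) and (348,270). The case nearest the base looks like scene (207,252) / side (289,284). The rest is blue at scene (248,219), with a red look-alike at (210,212). The rack is at (287,172), with its yellow grip at (293,152).

```bash
cat > h.py <<'E'
import numpy as np,cv2
from scipy.spatial.transform import Rotation as R
def cloud(m,d):
    K=m['mtx'];v,u=np.mgrid[:d.shape[0],:d.shape[1]]
    P=np.dstack([(u-K[0,2])/K[0,0]*d,(v-K[1,2])/K[1,1]*d,d])
    return P@R.from_quat(m['attitude']).as_matrix().T+m['position']
def plane(m,uv,z):
    K=m['mtx'];uv=np.atleast_2d(uv).astype(float)
    r=np.c_[(uv-K[:2,2])/[K[0,0],K[1,1]],np.ones(len(uv))]@R.from_quat(m['attitude']).as_matrix().T
    return m['position']+r*((z-m['position'][2])/r[:,2])[:,None]
def hsv(p): return cv2.cvtColor(p,cv2.COLOR_RGB2HSV)
def rect(pts):
    c,s,a=cv2.minAreaRect(np.float32(pts[:,:2]*1000))
    if s[0]<s[1]: s=s[::-1];a+=90
    return np.round(c,1),np.round(s,1),round((a+90)%180-90,1)
def blobs(mask,amin=30):
    n,l,st,c=cv2.connectedComponentsWithStats(mask.astype(np.uint8))
    return [(l==i,c[i],st[i,4]) for i in range(1,n) if st[i,4]>amin]
E
python3 - <<'E'
from h import *;from rig import robot
for n in("scene","side"):
    f=np.load(f'pics/{n}0.npz');p,d=f['p'],f['d'];m=robot.camera_model(n)
    W=cloud(m,d);H=hsv(p);h,s,v=H[...,0],H[...,1],H[...,2]
    work=(W[...,0]>.1)&(W[...,0]<1.2)&(abs(W[...,1])<.8)&(W[...,2]<.2)&(W[...,2]>-.02)
    for nm,mk in dict(orange=(h>6)&(h<18)&(s>180)&(v>120),blue=(h>100)&(h<125)&(s>120)&(v>60),yellow=(h>20)&(h<35)&(s>150)&(v>100),red=((h<4)|(h>175))&(s>150)&(v>80),light=(s<60)&(v>140)).items():
        for b,c,a in blobs(mk&work,12):
            q=W[b];z=q[:,2]
            ex=''
            if nm=='orange': cn=cv2.findContours(b.astype(np.uint8),0,2)[0][0][:,0]; ex=rect(plane(m,cn,.024))
            if nm=='blue': 
                lo=q[(z<.016)]; ex=('base',rect(lo) if len(lo)>5 else 0, 'hi',np.round(q[z>.06].mean(0),3) if (z>.06).any() else 0)
            if nm=='light': lo=q[(z<.02)&(z>.004)]; ex=rect(lo) if len(lo)>5 else ''
            print(n,nm,np.round(c),a,np.round(np.median(q,0),3),'zmax',round(float(z.max()),3),'r',round(float(np.hypot(*np.median(q,0)[:2])),3),ex)
E
```

```text
scene orange [207. 253.] 129 [ 0.506 -0.357  0.02 ] zmax 0.036 r 0.62 (array([ 507., -350.]), array([130.6,  65.4]), -39.5)
scene orange [194. 286.] 129 [ 0.555 -0.517  0.021] zmax 0.038 r 0.759 (array([ 550.5, -508.2]), array([128.1,  65.2]), -37.1)
scene orange [240. 285.] 135 [ 0.717 -0.414  0.018] zmax 0.039 r 0.828 (array([ 717.7, -396.1]), array([122.8,  69.8]), 12.4)
scene blue [247. 221.] 219 [ 0.57  -0.117  0.014] zmax 0.092 r 0.582 ('base', (array([ 563.7, -105.6]), array([113. ,  64.2]), -17.4), 'hi', array([ 0.567, -0.113,  0.08 ]))
scene blue [286. 315.] 1207 [ 0.967 -0.453  0.07 ] zmax 0.089 r 1.068 ('base', (array([ 991.7, -513.7]), array([128.8,  58.5]), 46.3), 'hi', array([ 0.961, -0.426,  0.071]))
scene yellow [293. 150.] 45 [0.582 0.296 0.12 ] zmax 0.147 r 0.652 
scene red [315. 182.] 82 [0.751 0.218 0.069] zmax 0.081 r 0.782 
scene red [210. 213.] 279 [ 0.404 -0.174  0.014] zmax 0.092 r 0.439 
scene light [295. 118.] 684 [0.443 0.586 0.017] zmax 0.038 r 0.734 (array([440.4, 584.9]), array([203.9, 154.5]), 11.2)
scene light [284. 173.] 812 [0.586 0.217 0.014] zmax 
[... 3240 characters left out ...]
 r 0.767 (array([742.7, 204.3]), array([55.6, 28.7]), -38.6)
side light [311. 197.] 41 [ 0.77  -0.051  0.025] zmax 0.036 r 0.772 (array([771.1, -47.5]), array([37.2, 11.3]), -35.9)
side light [216. 227.] 329 [ 0.37  -0.014  0.017] zmax 0.025 r 0.37 (array([371.7, -13. ]), array([84.2, 83.7]), 41.5)
side light [333. 237.] 322 [ 0.725 -0.277  0.069] zmax 0.116 r 0.776 (array([ 728.5, -246. ]), array([93.6, 36.2]), 80.4)
side light [411. 242.] 416 [ 0.96  -0.423  0.072] zmax 0.079 r 1.049 
side light [347. 269.] 144 [ 0.715 -0.393  0.025] zmax 0.031 r 0.816 
side light [289. 282.] 155 [ 0.504 -0.347  0.026] zmax 0.033 r 0.612 
side light [324. 316.] 188 [ 0.548 -0.505  0.025] zmax 0.032 r 0.745
```

Run:
```python
from h import *
p=np.load('pics/side0.npz')['p'][:,:,::-1]
a=cv2.resize(p[140:340,190:390],(600,600),interpolation=cv2.INTER_CUBIC)
cv2.imwrite('pics/crop1.png',a)
```

```text
(no output)
```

View pics/crop1.png

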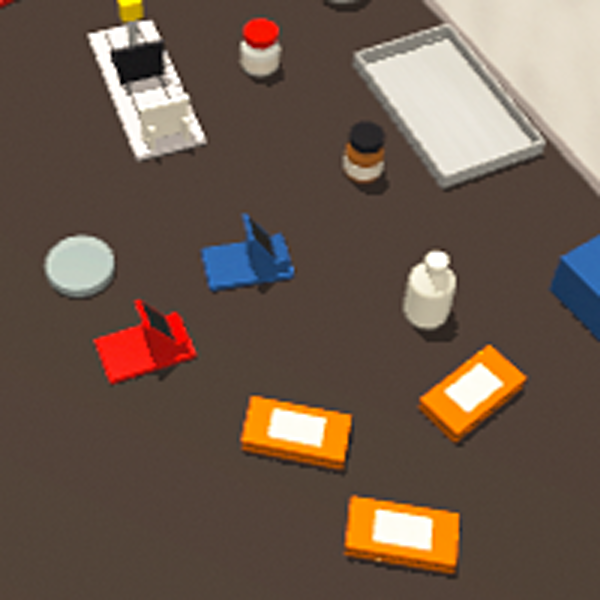

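The crop confirms the layout. The nearest orange case (crop 297,433) is at r = 0.61, against 0.75 and 0.82 for the other two, so I take it. The blue rest at (250,255) faces away from the robot and is distinct from the red one.

```bash
cat >> h.py <<'E'
def tool(o):
    M=R.from_quat(o['tool_rot']).as_matrix();return np.array(o['position']),M
def yaw(M): return np.degrees(np.arctan2(M[1,1],M[0,1]))
def plan(wps):
    """wps: [(x,y,z,tool-y yaw deg)]; prints one call's final row per waypoint"""
    from rig import robot
    p,M=tool(robot.get_obs());y=yaw(M);print('now',np.round(p,4),round(y,1))
    for w in wps:
        t=np.array(w[:3]);dy=(w[3]-y+90)%180-90
        c,s=np.cos(np.radians(y)),np.sin(np.radians(y))
        Y=np.array([c,s,0]);Z=np.array([0,0,-1]);X=np.cross(Y,Z)
        d=(t-p)
        sh=np.array([d@X,d@Y,d@Z])/.2
        print('shift',np.round(sh,3),'turn',round(-dy/180,4),'rows>=',max(int(np.ceil(np.linalg.norm(d)/.0417)),int(np.ceil(abs(dy)/7.16))))
        p=t;y=y+dy
E
python3 - <<'E'
from h import *;from rig import robot
plan([(.33,.45,.3,68.8),(.45,.32,.3,51.2),(.5,.15,.3,51.2),(.5,0,.3,51.2),(.48,-.15,.3,51.2)])
p,M=tool(robot.get_obs());m=robot.camera_model('wrist')
print(M.T@(m['position']-p),M.T@R.from_quat(m['attitude']).as_matrix(),m['mtx'])
E
```

```text
now [0.2255 0.5822 0.2297] 68.8
shift [-0.726 -0.428 -0.352] turn 0.0001 rows>= 5
shift [-0.794 -0.389  0.   ] turn 0.0978 rows>= 5
shift [-0.727 -0.506  0.   ] turn -0.0 rows>= 5
shift [-0.47  -0.585  0.   ] turn -0.0 rows>= 4
shift [-0.392 -0.647  0.   ] turn -0.0 rows>= 4
[ 0.08471513 -0.00090434 -0.15459322] [[ 1.61914145e-04 -9.51826072e-01 -3.06638390e-01]
 [ 9.99999366e-01  4.95821520e-04 -1.01103390e-03]
 [ 1.11436634e-03 -3.06638032e-01  9.51825549e-01]] [[318.69971888   0.         260.60706383]
 [  0.         318.69971888 191.4738778 ]
 [  0.           0.           1.        ]]
```

>>> {"api": "move_arm", "payload": {"motion": "1 -0.36 -0.21 -0.35 0; 1 -0.726 -0.428 -0.352 0; 1 -0.726 -0.428 -0.352 0; 1 -0.726 -0.428 -0.352 0; 1 -0.726 -0.428 -0.352 0"}}

```text
time: 0.52
position: [0.3329, 0.4476, 0.3023]
tool_rot: [0.185, 0.983, -0.0, 0.001]
ft_force: [-0.3, 0.0, 0.2]
grip_width: 0.0869
grip_force: 0.0
```

>>> {"api": "move_arm", "payload": {"motion": "1 -0.794 -0.389 0 0.0978; 1 -0.794 -0.389 0 0.0978; 1 -0.794 -0.389 0 0.0978; 1 -0.794 -0.389 0 0.0978; 1 -0.794 -0.389 0 0.0978"}}

```text
time: 0.93
position: [0.4542, 0.3163, 0.3006]
tool_rot: [0.334, 0.942, -0.001, 0.001]
ft_force: [-1.1, -0.1, 0.7]
grip_width: 0.0867
grip_force: 0.0
```

>>> {"api": "move_arm", "payload": {"motion": "1 -0.727 -0.506 0 0; 1 -0.727 -0.506 0 0; 1 -0.727 -0.506 0 0; 1 -0.727 -0.506 0 0; 1 -0.727 -0.506 0 0"}}

```text
time: 1.35
position: [0.5015, 0.1459, 0.3006]
tool_rot: [0.334, 0.943, -0.001, 0.001]
ft_force: [0.2, 0.3, -0.1]
grip_width: 0.0871
grip_force: 0.0
```

```bash
cat >> h.py <<'E'
def shot(name,cam='wrist'):
    from rig import robot
    m=robot.camera_model(cam);p,d=robot.camera(cam)
    cv2.imwrite(f'pics/{name}.png',p[:,:,::-1]);np.savez(f'pics/{name}.npz',p=p,d=d,pos=m['position'],att=m['attitude'],mtx=m['mtx'])
    return p,d,m
def load(name):
    f=np.load(f'pics/{name}.npz');return f['p'],f['d'],dict(position=f['pos'],attitude=f['att'],mtx=f['mtx'])
E
python3 - <<'E'
from h import *
shot('w_rack');plan([(.5,0,.3,51.2),(.48,-.15,.3,51.2)])
E
```

```text
now [0.5015 0.1465 0.3007] 50.9
shift [-0.456 -0.573  0.003] turn -0.0015 rows>= 4
shift [-0.392 -0.647  0.   ] turn -0.0 rows>= 4
```

View pics/w_rack.png

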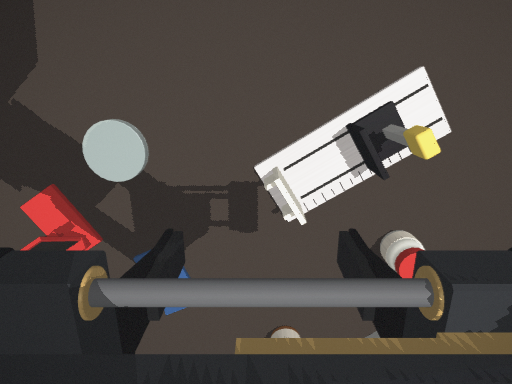

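The wrist view shows the whole rack: base corners near (254,165), (423,67) and (451,130), fence at (285,195), stop plate at (370,150) and grip at (422,140). Next I measure it and move on towards the rest.

>>> {"api": "move_arm", "payload": {"motion": "1 -0.456 -0.573 0.003 0; 1 -0.456 -0.573 0.003 0; 1 -0.456 -0.573 0.003 0; 1 -0.456 -0.573 0.003 0; 1 -0.456 -0.573 0.003 0"}}

```text
time: 1.82
position: [0.4996, 0.0017, 0.3001]
tool_rot: [0.334, 0.943, -0.0, 0.0]
ft_force: [0.6, 0.8, 0.9]
grip_width: 0.0868
grip_force: 0.0
```

Run:
```python
from h import *
p,d,m=load('w_rack');W=cloud(m,d);H=hsv(p)
roi=np.zeros(d.shape,bool);roi[50:235,245:460]=1
q=W[roi&(H[...,1]<60)&(H[...,2]>130)&(W[...,2]>.006)&(W[...,2]<.017)]
print('base',rect(q),len(q),'z',np.median(q[:,2]))
# corner rays at z=.012
L=(roi&(H[...,1]<60)&(H[...,2]>130)).astype(np.uint8)
cn=max(cv2.findContours(L,0,1)[0],key=len);a=cv2.approxPolyDP(cv2.convexHull(cn),4,True)[:,0]
print(a.tolist(),np.round(plane(m,a,.012),4).tolist())
fe=W[roi&(H[...,1]<60)&(H[...,2]>100)&(W[...,2]>.07)&(W[...,2]<.085)&(np.arange(512)[None]<330)]
print('fence top',rect(fe),len(fe),np.median(fe[:,2]))
y=W[roi&(H[...,0]>20)&(H[...,0]<35)&(H[...,1]>150)&(W[...,2]>.122)];print('grip top',rect(y),np.median(y[:,2]))
w=shot('w_rest')
plan([(.48,-.15,.3,51.2),(.46,-.31,.3,51.2)])
```

```text
base (array([634.6, 236.8]), array([259.7, 215.4]), 82.4) 8794 z 0.012441150877128826
[[423, 66], [451, 131], [305, 223], [285, 220], [255, 165]] [[0.5459, 0.3783, 0.012], [0.643, 0.3659, 0.012], [0.6273, 0.1279, 0.012], [0.6045, 0.1075, 0.012], [0.5105, 0.1261, 0.012]]
fence top (array([563.6, 141.2]), array([69.6,  8.1]), -7.5) 362 0.07744143229710382
grip top (array([577.2, 291.7]), array([27.9, 12.3]), -43.2) 0.129008108587558
now [0.4993 0.0038 0.3001] 51.0
shift [-0.408 -0.659  0.001] turn -0.0008 rows>= 4
shift [-0.423 -0.686  0.   ] turn -0.0 rows>= 4
```

View pics/w_rest.png

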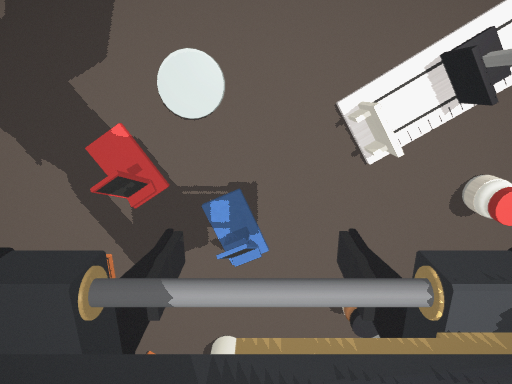

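The wrist view shows the blue rest fully: its near base edge runs (203,207)–(237,190) and its far right corner is near (268,250). Measure it here, then move above the case.

>>> {"api": "move_arm", "payload": {"motion": "1 -0.408 -0.659 0 0; 1 -0.408 -0.659 0 0; 1 -0.408 -0.659 0 0; 1 -0.408 -0.659 0 0; 1 -0.831 -1 0 0; 1 -0.831 -1 0 0; 1 -0.831 -1 0 0"}}

```text
time: 2.45
position: [0.5054, -0.2574, 0.3003]
tool_rot: [0.332, 0.943, -0.0, 0.001]
ft_force: [0.5, -0.6, 0.6]
grip_width: 0.087
grip_force: 0.0
```

Run:
```python
from h import *
p,d,m=load('w_rest');W=cloud(m,d);H=hsv(p)
b=(H[...,0]>100)&(H[...,0]<125)&(H[...,1]>120)&(H[...,2]>50);roi=np.zeros_like(b);roi[180:272,195:275]=1
b&=roi;q=W[b];print('z',np.percentile(q[:,2],[1,50,99]))
print('base',rect(q[(q[:,2]<.014)&(q[:,2]>.004)]))
cn=max(cv2.findContours(b.astype(np.uint8),0,1)[0],key=len);a=cv2.approxPolyDP(cv2.convexHull(cn),3,True)[:,0]
for c,w,x in zip(a.tolist(),np.round(plane(m,a,.010),4).tolist(),W[a[:,1],a[:,0]]):print(c,w,np.round(x,3))
hi=q[q[:,2]>.072];print('top',rect(hi),hi[:,2].max())
p,d,m=shot('w_case');W=cloud(m,d);H=hsv(p)
for nm,mk in dict(o=(H[...,0]>5)&(H[...,0]<18)&(H[...,1]>180)&(H[...,2]>100)).items():
    for bb,c,ar in blobs(mk,300):
        cn=np.vstack([k[:,0] for k in cv2.findContours(bb.astype(np.uint8),0,1)[0]])
        qq=W[bb];t=qq[(qq[:,2]>.019)&(qq[:,2]<.03)];print(c,ar,np.median(qq[:,2]),rect(t) if len(t)>5 else '')
plan([(.46,-.31,.3,51.2)])
```

```text
z [0.00703179 0.01116934 0.08266199]
base (array([ 566.1, -103.3]), array([109.5,  63.6]), -15.2)
[239, 189] [0.5218, -0.0587, 0.01] [ 0.522 -0.059  0.008]
[268, 250] [0.6264, -0.0879, 0.01] [ 0.627 -0.088  0.009]
[235, 265] [0.6142, -0.1451, 0.01] [ 0.605 -0.135  0.033]
[217, 258] [0.5869, -0.1591, 0.01] [ 0.562 -0.124  0.082]
[202, 205] [0.5062, -0.1176, 0.01] [ 0.506 -0.118  0.009]
top (array([512.3, -24.7]), array([220.2,  36.7]), -54.5) 0.4547181188339472
now [ 0.5067 -0.2615  0.3002] 51.1
shift [ 0.029 -0.336  0.001] turn -0.0005 rows>= 2
```

View pics/w_case.png

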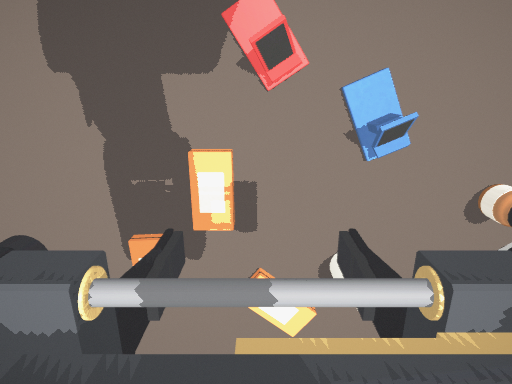

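The view shows the target case upright at (191–233, 150–231), the blue rest at (375,115) and the red one at (265,40). I will re-mask with a wider hue range and fit the top face.

Run:
```python
from h import *
p,d,m=load('w_case');W=cloud(m,d);H=hsv(p)
roi=np.zeros(d.shape,bool);roi[140:240,180:245]=1
b=roi&(W[...,2]>.0215)&(W[...,2]<.03);q=W[b];print('top',rect(q),len(q),np.median(q[:,2]))
o=roi&(H[...,0]>5)&(H[...,0]<32)&(H[...,1]>120)&(H[...,2]>90)
cn=max(cv2.findContours(o.astype(np.uint8),0,1)[0],key=len);a=cv2.approxPolyDP(cv2.convexHull(cn),3,True)[:,0]
for c,w in zip(a.tolist(),np.round(plane(m,a,.024),4).tolist()):print(c,w)
p,d,m=load('side0');W=cloud(m,d) if 0 else None
```

```text
top (array([ 503.9, -348.1]), array([116.6,  60.2]), -38.7) 3290 0.024753840481276657
[231, 149] [0.475, -0.2861, 0.024]
[233, 229] [0.5676, -0.361, 0.024]
[194, 230] [0.5328, -0.407, 0.024]
[188, 152] [0.4414, -0.3346, 0.024]Traceback (most recent call last):
  File "<stdin>", line 8, in <module>
  File "h.py", line 40, in load
    f=np.load(f'pics/{name}.npz');return f['p'],f['d'],dict(position=f['pos'],attitude=f['att'],mtx=f['mtx'])
                                                                     ~^^^^^^^
    raise KeyError(f"{key} is not a file in the archive") from None
KeyError: 'pos is not a file in the archive'
```

Run:
```python
from h import *
plan([(.4697,-.3205,.11,51.3),(.4697,-.3205,.0115,51.3)])
```

```text
now [ 0.5067 -0.2615  0.3002] 51.1
shift [-0.041 -0.346  0.951] turn -0.0011 rows>= 5
shift [0.    0.    0.492] turn -0.0 rows>= 3
```

>>> {"api": "move_arm", "payload": {"motion": "1 -0.041 -0.346 0.3 -0.001; 1 -0.041 -0.346 0.6 -0.001; 1 -0.041 -0.346 0.951 -0.001; 1 -0.041 -0.346 0.951 -0.001; 1 -0.041 -0.346 0.951 -0.001; 1 -0.041 -0.346 0.951 -0.001; 1 -0.041 -0.346 0.951 -0.001"}}

```text
time: 3.08
position: [0.4662, -0.3118, 0.1079]
tool_rot: [0.33, 0.944, 0.002, -0.003]
ft_force: [-0.8, -0.6, 1.3]
grip_width: 0.0871
grip_force: 0.0
```

Run:
```python
from h import *
plan([(.4697,-.3205,.0115,51.3)])
```

```text
now [ 0.4662 -0.3118  0.1079] 51.4
shift [-0.041 -0.023  0.482] turn 0.0008 rows>= 3
```

>>> {"api": "move_arm", "payload": {"motion": "1 0 0 0.1 0; 1 0 0 0.15 0; 1 0 0 0.2 0; 1 0 0 0.2 0; 1 0 0 0.2 0"}}

```text
time: 3.5
position: [0.4675, -0.3148, 0.0713]
tool_rot: [0.33, 0.944, -0.0, 0.001]
ft_force: [0.4, -0.0, 0.6]
grip_width: 0.0876
grip_force: 0.0
```

Run:
```python
from h import *
plan([(.4697,-.3205,.0115,51.3)])
```

```text
now [ 0.4675 -0.3148  0.0713] 51.4
shift [-0.026 -0.015  0.299] turn 0.0007 rows>= 2
```

>>> {"api": "move_arm", "payload": {"motion": "1 -0.026 -0.015 0.15 0; 1 -0.026 -0.015 0.25 0; 1 -0.026 -0.015 0.297 0; 1 -0.026 -0.015 0.297 0; 0.2 -0.026 -0.015 0.297 0; -0.2 -0.026 -0.015 0.297 0; -0.2 -0.026 -0.015 0.297 0; -0.2 -0.026 -0.015 0.297 0; -0.2 -0.026 -0.015 0.297 0; -0.2 -0.026 -0.015 0.297 0; -0.2 -0.026 -0.015 0.297 0; -0.2 -0.026 -0.015 0.297 0", "newtons": 8}}

```text
time: 4.5
position: [0.4693, -0.3207, 0.0116]
tool_rot: [0.331, 0.944, -0.0, 0.0]
ft_force: [0.0, 1.1, 5.8]
grip_width: 0.06
grip_force: 8.0
```

Run:
```python
from h import *;from rig import robot
o=robot.get_obs();print(o['grip_width'],o['grip_force'],o['ft_force'])
plan([(.4697,-.3205,.0115,51.3)])
```

```text
0.060039912821007894 7.981100678443909 [0.01483787 1.05082236 5.76582803]
now [ 0.4693 -0.3207  0.0116] 51.4
shift [-0.001  0.002  0.   ] turn 0.0005 rows>= 1
```

>>> {"api": "move_arm", "payload": {"motion": "-0.2 -0.004 0 -0.08 0; -0.2 -0.015 0 -0.16 0; -0.2 -0.035 0 -0.24 0; -0.2 -0.08 0 -0.32 0; -0.2 -0.15 0 -0.38 0; -0.2 -0.23 0 -0.42 0; -0.2 -0.23 0 -0.42 0; -0.2 -0.23 0 -0.42 0", "newtons": 6}}

```text
time: 5.17
position: [0.5048, -0.3494, 0.0946]
tool_rot: [0.331, 0.944, -0.0, 0.0]
ft_force: [0.1, 0.6, -1.8]
grip_width: 0.0601
grip_force: 6.0
```

```bash
cat >> h.py <<'E'
def tilt(name,c,r=.13):
    """side view: orange points near c -> principal axis"""
    p,d,m=shot(name,'side');W=cloud(m,d);H=hsv(p)
    b=(H[...,0]>5)&(H[...,0]<32)&(H[...,1]>120)&(H[...,2]>60)&(np.linalg.norm(W-c,axis=2)<r)
    q=W[b];print('n',len(q),'mean',np.round(q.mean(0),3),'z',np.round(np.percentile(q[:,2],[1,50,99]),3))
    u,s,v=np.linalg.svd(q-q.mean(0),full_matrices=0);print('axis',np.round(v[0],2),'elev',np.round(np.degrees(np.arcsin(v[:,2])),1),'sd',np.round(s/np.sqrt(len(q)),4))
    vv,uu=np.nonzero(b);a,e=max(vv.min()-50,0),max(uu.min()-60,0)
    cv2.imwrite(f'pics/{name}c.png',cv2.resize(p[a:a+150,e:e+190,::-1],None,fx=4,fy=4))
E
python3 - <<'E'
from h import *;from rig import robot
o=robot.get_obs();print(o['grip_width'],o['grip_force'],o['ft_force'],o['position'])
tilt('t1',o['position'])
E
```

```text
0.06007765500914183 6.0000270084128715 [ 0.05695419  0.56992882 -1.80036135] [ 0.50483413 -0.34941921  0.09462327]
n 244 mean [ 0.549 -0.399  0.057] z [-0.     0.055  0.173]
axis [-0.12  0.43  0.9 ] elev [ 63.7  11.9 -23.1] sd [0.0268 0.0252 0.0122]
```

View pics/t1c.png

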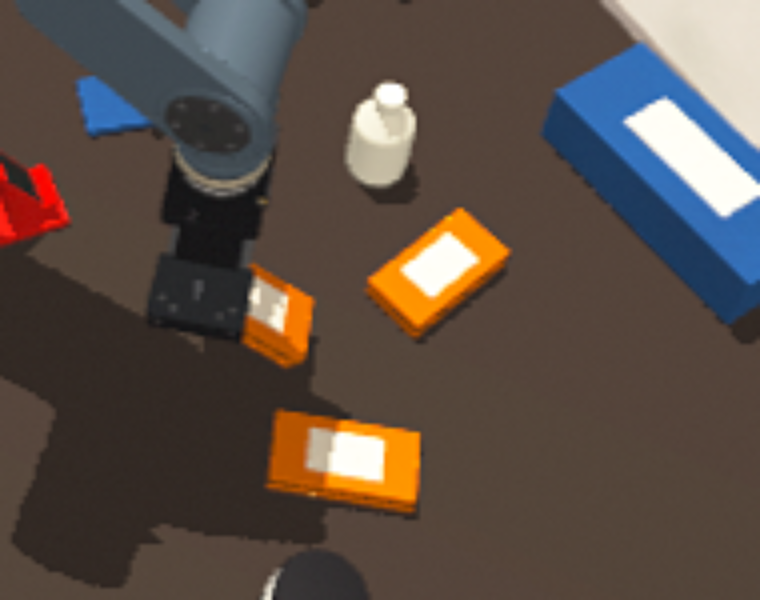

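The crop shows the case gripped at (270,310), swung down steeply. Lift it well clear and fit the label face plane for the tilt.

>>> {"api": "move_arm", "payload": {"motion": "-0.2 0 0 -0.2 0; -0.2 0 0 -0.4 0; -0.2 0 0 -0.6 0; -0.2 0 0 -0.8 0; -0.2 0 0 -0.8 0; -0.2 0 0 -0.8 0; -0.2 0 0 -0.8 0"}}

```text
time: 5.8
position: [0.5032, -0.3476, 0.2528]
tool_rot: [0.331, 0.944, 0.001, -0.002]
ft_force: [-0.4, 0.8, -1.6]
grip_width: 0.0599
grip_force: 6.0
```

```bash
cat >> h.py <<'E'
def face(name,c,cam='side',r=.13,zmin=.05):
    """fit plane to orange (not the grip) points near c; prints normal, elevation of the length, extents along it"""
    p,d,m=shot(name,cam);W=cloud(m,d);H=hsv(p)
    b=(H[...,0]>5)&(H[...,0]<32)&(H[...,1]>120)&(H[...,2]>50)&(np.linalg.norm(W-c,axis=2)<r)&(W[...,2]>zmin)
    if not b.any(): print('none');return
    B=max(blobs(b,5),key=lambda t:t[2])[0];hull=np.zeros(b.shape,np.uint8)
    cv2.fillConvexPoly(hull,cv2.convexHull(np.argwhere(B)[:,::-1].astype(np.int32)),1)
    q=W[cv2.erode(hull,np.ones((3,3)))>0];q=q[np.linalg.norm(q-c,axis=1)<r]
    for _ in range(6):
        mu=np.median(q,0);v=np.linalg.svd(q-q.mean(0),full_matrices=0)[2];n=v[2]*np.sign(v[2][2]);k=abs((q-q.mean(0))@n);q=q[k<max(.004,np.percentile(k,85))] if k.max()>.004 else q
    print('n',len(q),'normal',np.round(n,3),'tilt of face from level',round(np.degrees(np.arccos(n[2])),1),'normal yaw',round(np.degrees(np.arctan2(n[1],n[0])),1),'mean',np.round(q.mean(0),4),'res',round(k.std(),4),'z',np.round(np.percentile(W[B][:,2],[1,99]),3))
E
python3 - <<'E'
from h import *;from rig import robot
o=robot.get_obs();print(o['grip_width'],o['grip_force'],o['ft_force'],o['position'])
face('t2',o['position']);face('t2s',o['position'],'scene');plan([(.5,-.3,.25,51.3)])
E
```

```text
0.059864029282501174 5.999969739059452 [-0.44796184  0.84477588 -1.56257291] [ 0.50315935 -0.34763478  0.25277171]
n 64 normal [-0.641  0.767  0.027] tilt of face from level 88.4 normal yaw 129.9 mean [ 0.5145 -0.3881  0.2097] res 0.0012 z [0.162 0.316]
n 187 normal [ 0.749 -0.55   0.37 ] tilt of face from level 68.3 normal yaw -36.3 mean [ 0.518  -0.3605  0.2225] res 0.0011 z [0.159 0.305]
now [ 0.5031 -0.3476  0.2517] 51.4
shift [0.161 0.176 0.009] turn 0.0005 rows>= 2
```

```bash
cat >> h.py <<'E'
def loc(o,yw,x,y=0):
    c,s=np.cos(np.radians(yw)),np.sin(np.radians(yw));return (o[0]+c*x-s*y,o[1]+s*x+c*y)
REST=((.5715,-.104),-15.2);RACK=((.5773,.2437),-7.6)
def rp(x,z,y=0): return (*loc(*REST,x,y),z,74.8)
def kp(x,y,z): return (*loc(*RACK,x,y),z,-7.6)
E
python3 - <<'E'
from h import *
plan([rp(50,.25)[:2] and rp(.050,.25),rp(.05,.15)])
E
```

```text
now [ 0.5031 -0.3476  0.2517] 51.4
shift [0.264 1.265 0.009] turn -0.1301 rows>= 7
shift [0.  0.  0.5] turn 0.0 rows>= 3
```

>>> {"api": "move_arm", "payload": {"motion": "-0.2 0.05 0.2 0 -0.02; -0.2 0.1 0.4 0 -0.05; -0.2 0.16 0.6 0 -0.08; -0.2 0.2 0.8 0 -0.11; -0.2 0.24 0.98 0 -0.13; -0.2 0.24 0.98 0 -0.13; -0.2 0.24 0.98 0 -0.13; -0.2 0.24 0.98 0 -0.13"}}

```text
time: 6.57
position: [0.5887, -0.1658, 0.2527]
tool_rot: [0.132, 0.991, 0.0, -0.002]
ft_force: [-0.1, -0.9, -2.1]
grip_width: 0.0598
grip_force: 6.0
```

Run:
```python
from h import *;from rig import robot
o=robot.get_obs();print(o['grip_width'],o['ft_force'])
face('t3s',o['position'],'scene');face('t3',o['position'],'side');plan([rp(.05,.2),rp(.05,.145)])
```

```text
0.05981780872802178 [-0.05278067 -0.91952126 -2.08951407]
n 144 normal [ 0.927 -0.132  0.352] tilt of face from level 69.4 normal yaw -8.1 mean [ 0.6081 -0.1704  0.2178] res 0.0011 z [0.16  0.348]
n 71 normal [0.209 0.978 0.008] tilt of face from level 89.6 normal yaw 77.9 mean [ 0.6012 -0.1999  0.2025] res 0.0008 z [0.157 0.255]
now [ 0.5888 -0.1671  0.2535] 74.7
shift [-0.083  0.282  0.268] turn -0.0006 rows>= 2
shift [0.    0.    0.275] turn -0.0 rows>= 2
```

>>> {"api": "move_arm", "payload": {"motion": "-0.2 -0.03 0.282 0 0; -0.2 -0.03 0.282 0.15 0; -0.2 -0.03 0.282 0.3 0; -0.2 -0.03 0.282 0.45 0; -0.2 -0.03 0.282 0.54 0; -0.2 -0.03 0.282 0.54 0; -0.2 -0.03 0.282 0.54 0; -0.2 -0.03 0.282 0.54 0"}}

```text
time: 7.33
position: [0.6111, -0.1148, 0.1479]
tool_rot: [0.133, 0.991, -0.0, 0.001]
ft_force: [0.1, 0.5, -1.2]
grip_width: 0.0599
grip_force: 6.0
```

Run:
```python
from h import *;from rig import robot
o=robot.get_obs();print(o['grip_width'],o['ft_force'])
face('t4s',o['position'],'scene');plan([rp(-.005,.142),rp(-.016,.130),rp(-.011,.1205)])
```

```text
0.0598780095638718 [ 0.05658809  0.46885905 -1.22959056]
n 125 normal [ 0.942 -0.178  0.285] tilt of face from level 73.4 normal yaw -10.7 mean [ 0.6295 -0.1183  0.1114] res 0.0011 z [0.054 0.25 ]
now [ 0.6115 -0.1147  0.1485] 74.7
shift [ 0.232 -0.001  0.033] turn -0.0005 rows>= 2
shift [0.055 0.    0.06 ] turn -0.0 rows>= 1
shift [-0.025  0.     0.048] turn -0.0 rows>= 1
```

>>> {"api": "move_arm", "payload": {"motion": "-0.2 0.06 0 0.015 0; -0.2 0.12 0 0.03 0; -0.2 0.18 0 0.033 0; -0.2 0.232 0 0.033 0; -0.2 0.26 0 0.065 0; -0.2 0.287 0 0.093 0; -0.2 0.287 0 0.093 0; -0.2 0.287 0 0.093 0; -0.2 0.287 0 0.093 0"}}

```text
time: 8.13
position: [0.5552, -0.0984, 0.1281]
tool_rot: [0.132, 0.991, 0.0, -0.0]
ft_force: [0.1, -0.7, -1.0]
grip_width: 0.0596
grip_force: 6.0
```

Run:
```python
from h import *;from rig import robot
o=robot.get_obs();print(o['grip_width'],o['ft_force'],o['moment'])
face('t5s',o['position'],'scene',zmin=.02);plan([rp(-.011,.1205)])
```

```text
0.05960423518617834 [ 0.06641006 -0.67024058 -0.9617886 ] [0.04232302 0.04065642 0.00040014]
n 134 normal [ 0.816 -0.197  0.544] tilt of face from level 57.1 normal yaw -13.6 mean [ 0.5842 -0.1079  0.0989] res 0.0012 z [0.042 0.214]
now [ 0.5551 -0.0984  0.1281] 74.8
shift [-0.031 -0.006  0.038] turn -0.0001 rows>= 1
```

>>> {"api": "move_arm", "payload": {"motion": "-0.2 -0.012 -0.003 0.018 0; -0.2 -0.024 -0.006 0.035 0; -0.2 -0.028 -0.006 0.046 0; -0.2 -0.028 -0.006 0.046 0; -0.2 -0.028 -0.006 0.046 0", "newtons": 4}}

```text
time: 8.6
position: [0.5604, -0.1009, 0.1188]
tool_rot: [0.132, 0.991, 0.0, 0.0]
ft_force: [0.6, 0.7, -0.4]
grip_width: 0.0599
grip_force: 4.0
```

Run:
```python
from h import *;from rig import robot
o=robot.get_obs();print(o['grip_width'],o['ft_force'],o['moment'])
face('t6s',o['position'],'scene',zmin=.02);plan([rp(-.011,.1205)])
p,d,m=shot('t6','side');cv2.imwrite('pics/t6c.png',cv2.resize(p[150:260,200:340,::-1],None,fx=5,fy=5))
```

```text
0.05988229862630329 [ 0.5814003   0.73976189 -0.43506309] [ 0.23071018 -0.14422244 -0.01199171]
n 107 normal [ 0.836 -0.058  0.546] tilt of face from level 56.9 normal yaw -4.0 mean [ 0.5893 -0.1066  0.0919] res 0.0012 z [0.043 0.219]
now [ 0.5604 -0.1009  0.1188] 74.8
shift [-0.002 -0.    -0.008] turn -0.0001 rows>= 1
```

View pics/t6c.png

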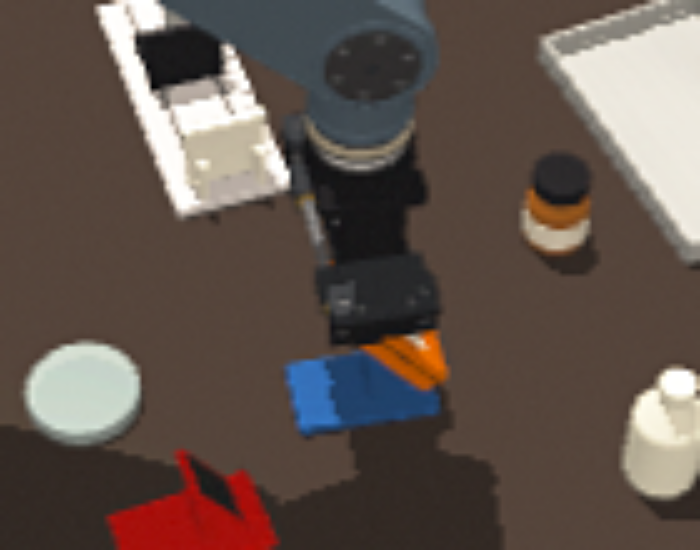

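The crop shows the case tilted on the slope, end at (430,370), with the rest base unmoved at (360,390). Release and withdraw straight up.

>>> {"api": "move_arm", "payload": {"motion": "-0.1 0 0 0 0; 0.6 0 0 0 0; 1 0 0 0 0; 1 0 0 0 0; 1 0 0 0 0; 1 0 0 0 0; 1 0 0 -0.15 0; 1 0 0 -0.35 0; 1 0 0 -0.5 0; 1 0 0 -0.65 0; 1 0 0 -0.65 0; 1 0 0 -0.65 0"}}

```text
time: 9.7
position: [0.561, -0.1013, 0.2511]
tool_rot: [0.132, 0.991, -0.001, 0.002]
ft_force: [-0.5, 0.2, -0.1]
grip_width: 0.0871
grip_force: 0.0
```

Run:
```python
from h import *;from rig import robot
o=robot.get_obs();print(o['grip_width'],o['position'])
s=np.array([*loc(*REST,.011),.082])
p,d,m=shot('w7');W=cloud(m,d);H=hsv(p)
b=(H[...,0]>5)&(H[...,0]<32)&(H[...,1]>110)&(H[...,2]>50)&(np.linalg.norm(W-s,axis=2)<.12)
q=W[b];c,sn=np.cos(np.radians(15.2)),np.sin(np.radians(15.2))
l=q-[*REST[0],0];l=np.c_[l[:,0]*c-l[:,1]*sn,l[:,0]*sn+l[:,1]*c,l[:,2]]
print(len(l),'local pct x,y,z',np.round(np.percentile(l,[1,50,99],axis=0),4).tolist())
hi=l[l[:,2]>.125];print('top', np.round(np.percentile(hi,[1,50,99],axis=0),4).tolist() if len(hi) else 0)
face('t7s',s,'scene',zmin=.02)
cv2.imwrite('pics/w7c.png',p[:,:,::-1])
```

```text
0.08712339848765444 [ 0.56098054 -0.10130499  0.25105737]
2600 local pct x,y,z [[-0.0324, -0.0306, 0.0447], [-0.0147, -0.0011, 0.129], [0.054, 0.0283, 0.1381]]
top [[-0.0317, -0.0304, 0.1252], [-0.0193, -0.0019, 0.1322], [-0.0043, 0.028, 0.1382]]
n 144 normal [ 0.798 -0.168  0.579] tilt of face from level 54.6 normal yaw -11.9 mean [ 0.5833 -0.11    0.0975] res 0.0011 z [0.041 0.143]
```

View pics/w7.png

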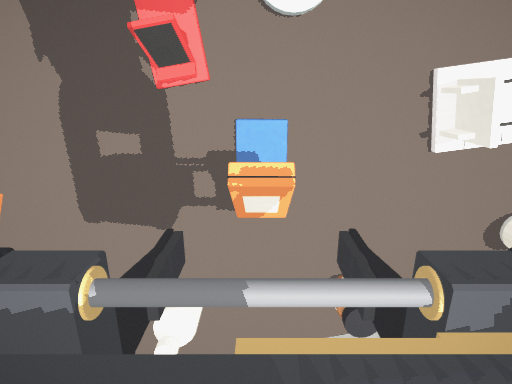

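The case is seated: centred within about 1 mm, with its top edge at (261,165) and height 138 mm against 139 expected. Go back down and regrasp its upper end.

>>> {"api": "move_arm", "payload": {"motion": "1 0 0.002 0.15 0; 1 0 -0.002 0.3 0; 1 0 -0.004 0.45 0; 1 0 -0.004 0.58 0; 1 0 -0.004 0.645 0; 1 0 -0.004 0.645 0; 1 0 -0.004 0.645 0; 0.2 0 -0.004 0.645 0; -0.2 0 -0.004 0.645 0; -0.2 0 -0.004 0.645 0; -0.2 0 -0.004 0.645 0; -0.2 0 -0.004 0.645 0", "newtons": 6}}

```text
time: 10.8
position: [0.5602, -0.1018, 0.1208]
tool_rot: [0.132, 0.991, -0.0, 0.001]
ft_force: [-0.4, 0.6, 0.9]
grip_width: 0.0615
grip_force: 0.7
```

>>> {"api": "move_arm", "payload": {"motion": "-0.2 0 0 0 0; -0.2 0 0 0 0; -0.2 0 0 0 0; -0.2 0 0 -0.1 0; -0.2 0 0 -0.2 0; -0.2 0 0 -0.3 0; -0.2 0 0 -0.4 0; -0.2 0 0 -0.5 0; -0.2 0 0 -0.6 0; -0.2 0 0 -0.75 0; -0.2 0 0 -0.75 0; -0.2 0 0 -0.75 0"}}

```text
time: 11.8
position: [0.5604, -0.1019, 0.271]
tool_rot: [0.132, 0.991, -0.0, 0.002]
ft_force: [-0.3, -0.2, -2.0]
grip_width: 0.0603
grip_force: 6.0
```

Run:
```python
from h import *;from rig import robot
o=robot.get_obs();print(o['grip_width'],o['ft_force'],o['q'])
face('t8s',o['position'],'scene',zmin=.12)
plan([(.545,.05,.27,35),kp(0,-.045,.27),kp(0,-.045,.13)])
```

```text
0.060263781524692944 [-0.31713086 -0.24113673 -2.04236484] [-3.76007586e-01  4.05933641e-01  1.52835854e+00 -9.36675782e-05
  1.20402900e+00 -1.68136006e+00]
n 142 normal [ 0.862 -0.183  0.473] tilt of face from level 61.8 normal yaw -12.0 mean [ 0.5861 -0.11    0.2388] res 0.0012 z [0.183 0.357]
now [ 0.5592 -0.1015  0.2694] 74.8
shift [ 0.267  0.712 -0.003] turn 0.2211 rows>= 6
shift [0.535 0.536 0.   ] turn 0.2367 rows>= 6
shift [0.  0.  0.7] turn -0.0 rows>= 4
```

>>> {"api": "move_arm", "payload": {"motion": "-0.2 0.044 0.12 0 0.037; -0.2 0.088 0.24 0 0.074; -0.2 0.132 0.36 0 0.11; -0.2 0.176 0.48 0 0.147; -0.2 0.22 0.6 0 0.184; -0.2 0.267 0.712 0 0.221; -0.2 0.267 0.712 0 0.221; -0.2 0.267 0.712 0 0.221"}}

```text
time: 12.52
position: [0.544, 0.0509, 0.2679]
tool_rot: [0.46, 0.888, -0.001, -0.002]
ft_force: [0.2, -0.3, -1.5]
grip_width: 0.0601
grip_force: 6.0
```

>>> {"api": "move_arm", "payload": {"motion": "-0.2 0.09 0.09 0 0.04; -0.2 0.18 0.18 0 0.079; -0.2 0.27 0.27 0 0.118; -0.2 0.36 0.36 0 0.158; -0.2 0.45 0.45 0 0.197; -0.2 0.535 0.536 0 0.237; -0.2 0.535 0.536 0 0.237; -0.2 0.535 0.536 0 0.237"}}

```text
time: 13.18
position: [0.5719, 0.1986, 0.2685]
tool_rot: [0.752, 0.66, -0.001, -0.0]
ft_force: [0.0, 0.3, -1.6]
grip_width: 0.0598
grip_force: 6.0
```

Run:
```python
from h import *;from rig import robot
o=robot.get_obs();print(o['grip_width'],o['ft_force'])
face('t9',o['position'],'side',zmin=.12);face('t9s',o['position'],'scene',zmin=.12)
plan([kp(0,-.035,.27),kp(0,-.035,.125)])
```

```text
0.05982627343072046 [ 0.00842354  0.30606551 -1.55580564]
n 328 normal [-0.125 -0.93   0.346] tilt of face from level 69.7 normal yaw -97.7 mean [0.5694 0.179  0.2347] res 0.0011 z [0.176 0.298]
n 140 normal [-0.109 -0.941  0.32 ] tilt of face from level 71.4 normal yaw -96.6 mean [0.5698 0.1795 0.235 ] res 0.0011 z [0.175 0.346]
now [0.5717 0.1974 0.2689] -7.6
shift [ 0.058 -0.003 -0.006] turn 0.0 rows>= 1
shift [0.    0.    0.725] turn -0.0 rows>= 4
```

>>> {"api": "move_arm", "payload": {"motion": "-0.2 0.01 -0.003 0.15 0; -0.2 0.01 -0.003 0.3 0; -0.2 0.01 -0.003 0.45 0; -0.2 0.01 -0.003 0.6 0; -0.2 0.01 -0.003 0.7 0; -0.2 0.01 -0.003 0.735 0; -0.2 0.01 -0.003 0.735 0; -0.2 0.01 -0.003 0.735 0; -0.2 0.01 -0.003 0.735 0"}}

```text
time: 14.03
position: [0.5732, 0.2006, 0.1247]
tool_rot: [0.753, 0.658, 0.001, 0.001]
ft_force: [0.1, 0.3, -1.1]
grip_width: 0.0598
grip_force: 6.0
```

Run:
```python
from h import *;from rig import robot
o=robot.get_obs();print(o['grip_width'],o['ft_force'])
face('t10',o['position'],'side',zmin=.09)
plan([kp(0,-.048,.113),kp(0,-.065,.1145),kp(0,-.088,.1145)])
```

```text
0.0597669499835696 [ 0.094997    0.30929291 -1.07529718]
n 116 normal [-0.068 -0.947  0.313] tilt of face from level 71.8 normal yaw -94.1 mean [0.5703 0.1912 0.1186] res 0.0011 z [0.091 0.155]
now [0.5732 0.2008 0.1248] -7.7
shift [-0.025 -0.008  0.059] turn -0.0003 rows>= 1
shift [-0.085 -0.    -0.008] turn -0.0 rows>= 1
shift [-0.115  0.     0.   ] turn -0.0 rows>= 1
```

>>> {"api": "move_arm", "payload": {"motion": "-0.2 -0.012 -0.008 0.03 0; -0.2 -0.02 -0.008 0.05 0; -0.2 -0.025 -0.008 0.059 0; -0.2 -0.025 -0.008 0.059 0; -0.2 -0.025 -0.008 0.059 0"}}

```text
time: 14.5
position: [0.5703, 0.1966, 0.1124]
tool_rot: [0.753, 0.658, 0.001, 0.0]
ft_force: [-0.9, 1.7, 5.4]
grip_width: 0.0601
grip_force: 6.0
```

Run:
```python
from h import *;from rig import robot
o=robot.get_obs();print(o['grip_width'],o['ft_force'])
face('t11',o['position'],'side',zmin=.09)
plan([kp(0,-.065,.1145),kp(0,-.088,.1145)])
```

```text
0.06012301325083064 [-0.90699157  1.7400655   5.39513408]
n 98 normal [-0.191 -0.915  0.355] tilt of face from level 69.2 normal yaw -101.8 mean [0.57   0.1891 0.1137] res 0.001 z [0.091 0.145]
now [0.5703 0.1967 0.1124] -7.7
shift [-0.087  0.004 -0.011] turn -0.0003 rows>= 1
shift [-0.115  0.     0.   ] turn -0.0 rows>= 1
```

Contact with the base (Fz rose by about 7 N). Now swing it upright toward the fence.

>>> {"api": "move_arm", "payload": {"motion": "-0.2 -0.03 0.004 -0.008 0; -0.2 -0.06 0.004 -0.012 0; -0.2 -0.09 0.004 -0.014 0; -0.2 -0.12 0.004 -0.015 0; -0.2 -0.15 0.004 -0.014 0; -0.2 -0.18 0.004 -0.013 0; -0.2 -0.2 0.004 -0.012 0; -0.2 -0.2 0.004 -0.012 0; -0.2 -0.2 0.004 -0.012 0"}}

```text
time: 15.3
position: [0.5645, 0.1559, 0.1131]
tool_rot: [0.753, 0.658, -0.001, -0.0]
ft_force: [0.8, -0.4, -1.9]
grip_width: 0.0599
grip_force: 6.0
```

Run:
```python
from h import *;from rig import robot
o=robot.get_obs();print(o['grip_width'],o['ft_force'],o['moment'])
face('t12',o['position'],'side',zmin=.085)
plan([kp(0,-.088,.1145)])
```

```text
0.05986073629443873 [ 0.77075739 -0.42864809 -1.8960822 ] [-0.03948027  0.1271151   0.03322056]
n 88 normal [-0.099 -0.995  0.031] tilt of face from level 88.2 normal yaw -95.7 mean [0.5615 0.1517 0.1139] res 0.001 z [0.086 0.151]
now [0.5646 0.1562 0.1132] -7.7
shift [ 0.002  0.005 -0.007] turn -0.0004 rows>= 1
```

>>> {"api": "move_arm", "payload": {"motion": "-0.2 -0.005 0.004 0.005 0; -0.2 -0.007 0.004 0.012 0; -0.2 -0.007 0.004 0.018 0; -0.2 -0.007 0.004 0.018 0; -0.2 -0.007 0.004 0.018 0", "newtons": 4}}

```text
time: 15.77
position: [0.5648, 0.1553, 0.1104]
tool_rot: [0.753, 0.659, -0.001, -0.0]
ft_force: [-2.8, 0.7, 6.3]
grip_width: 0.0598
grip_force: 4.0
```

Run:
```python
from h import *;from rig import robot
o=robot.get_obs();print(o['grip_width'],o['ft_force'],o['moment'])
face('t13',o['position'],'side',zmin=.085)
plan([kp(0,-.088,.1145)])
```

```text
0.05979094067290173 [-2.82711409  0.69859949  6.25573732] [-0.01447155  0.72020568 -0.01165143]
n 88 normal [-0.14  -0.989  0.053] tilt of face from level 87.0 normal yaw -98.0 mean [0.5638 0.1516 0.1116] res 0.001 z [0.086 0.163]
now [0.5648 0.1553 0.1104] -7.6
shift [ 0.006  0.003 -0.021] turn -0.0001 rows>= 1
```

>>> {"api": "move_arm", "payload": {"motion": "-0.2 0 0 -0.006 0; -0.2 0 0 -0.01 0; 0 0 0 -0.01 0; 0.5 0 0 -0.01 0; 1 0 0 -0.01 0; 1 0 0 -0.01 0; 1 0 0 -0.01 0; 1 0 0 -0.1 0; 1 0 0 -0.3 0; 1 0 0 -0.5 0; 1 0 0 -0.65 0; 1 0 0 -0.65 0"}}

```text
time: 16.82
position: [0.57, 0.1555, 0.2473]
tool_rot: [0.753, 0.658, 0.006, 0.004]
ft_force: [0.5, 0.8, 0.3]
grip_width: 0.0867
grip_force: 0.0
```

```bash
cat >> h.py <<'E'
def torack(q):
    l=q-[*RACK[0],0];a=np.radians(-RACK[1]);return np.c_[l[:,0]*np.cos(a)-l[:,1]*np.sin(a),l[:,0]*np.sin(a)+l[:,1]*np.cos(a),l[:,2]]
def rackview(name,cams=('wrist','side')):
    for cam in cams:
        p,d,m=shot(name+cam,cam);W=cloud(m,d);H=hsv(p);l=torack(W.reshape(-1,3)).reshape(W.shape)
        inr=(abs(l[...,0])<.05)&(abs(l[...,1])<.13)&(l[...,2]<.15)
        o=inr&(H[...,0]>5)&(H[...,0]<20)&(H[...,1]>110)&(H[...,2]>50)
        for nm,k in dict(case=o,casetop=o&(l[...,2]>.122),grip=inr&(H[...,0]>20)&(H[...,0]<35)&(H[...,1]>150)&(l[...,2]>.09),gtop=inr&(H[...,0]>20)&(H[...,0]<35)&(H[...,1]>150)&(l[...,2]>.125)).items():
            if k.sum()>5: print(cam,nm,k.sum(),np.round(np.percentile(l[k],[2,50,98],axis=0),4).tolist(), rect(l[k]))
E
python3 - <<'E'
from h import *
rackview('r1');plan([kp(0,.05,.22)])
E
```

```text
wrist case 2900 [[-0.0276, -0.0948, 0.0253], [0.0001, -0.0747, 0.1297], [0.0284, -0.0718, 0.1317]] (array([  0.2, -83.6]), array([59.5, 24.2]), -0.3)
wrist casetop 1797 [[-0.028, -0.0952, 0.1234], [0.0001, -0.0821, 0.1304], [0.0285, -0.0719, 0.1318]] (array([  0.2, -83.6]), array([59.5, 24.2]), -0.3)
wrist grip 15 [[-0.0126, 0.0446, 0.1147], [0.014, 0.0458, 0.1295], [0.0148, 0.0556, 0.1299]] (array([ 2.6, 46.5]), array([29.3,  9.3]), 20.3)
wrist gtop 14 [[-0.0126, 0.045, 0.1288], [0.0144, 0.0472, 0.1295], [0.0148, 0.0557, 0.1299]] (array([ 2.6, 46.5]), array([29.3,  9.3]), 20.3)
side case 184 [[-0.0287, -0.0982, 0.0346], [-0.0032, -0.0918, 0.1193], [0.0292, 0.0129, 0.1357]] (array([  0. , -42.9]), array([118.4,  62.7]), -87.9)
side casetop 85 [[-0.0281, -0.0986, 0.1227], [-0.0, -0.0876, 0.1306], [0.0297, -0.0705, 0.1367]] (array([  1.9, -85.4]), array([62.1, 32.4]), 3.4)
side grip 44 [[-0.0038, -0.0886, 0.0983], [0.0065, 0.0484, 0.1241], [0.027, 0.0629, 0.1372]] (array([ 11.7, -14.7]), array([158.5,  20.6]), -84.6)
side gtop 21 [[-0.0043, -0.0907, 0.1264], [0.0076, 0.0495, 0.1329], [0.0283, 0.0633, 0.1381]] (array([ 11.7, -14.7]), array([158.5,  20.5]), -84.6)
now [0.5663 0.155  0.2417] -7.6
shift [ 0.697 -0.005  0.108] turn -0.0003 rows>= 4
```

View pics/r1wrist.png

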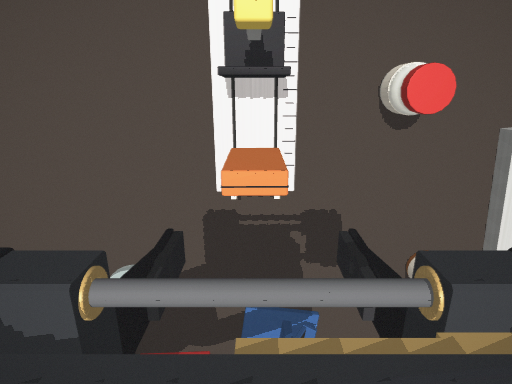

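The view shows the case standing upright in front of the fence at (255,172), centred (x 0.2 mm) and square. The stop plate is at row 70 and the grip at (253,10). Now grip the stop's yellow block.

>>> {"api": "move_arm", "payload": {"motion": "1 0.15 -0.005 0 0; 1 0.3 -0.005 0 0; 1 0.45 -0.005 0 0; 1 0.6 -0.005 0.02 0; 1 0.685 -0.005 0.05 0; 1 0.685 -0.005 0.1 0; 1 0.685 -0.005 0.1 0; 1 0.685 -0.005 0.1 0"}}

```text
time: 17.58
position: [0.5813, 0.2895, 0.2176]
tool_rot: [0.753, 0.658, -0.003, -0.001]
ft_force: [-0.4, -0.2, -0.2]
grip_width: 0.087
grip_force: 0.0
```

Run:
```python
from h import *
rackview('r2',('wrist',));plan([kp(0,.048,.104)])
```

```text
wrist case 2961 [[-0.0282, -0.0912, 0.0186], [0.0004, -0.0725, 0.1224], [0.0288, -0.0712, 0.1316]] (array([  0.1, -81.4]), array([61.1, 25.2]), 3.9)
wrist casetop 1493 [[-0.0284, -0.0918, 0.1227], [0.0004, -0.0777, 0.1304], [0.0289, -0.0713, 0.1318]] (array([  0.1, -81.4]), array([61. , 25.2]), 3.9)
now [0.582  0.2894 0.2186] -7.7
shift [0.01  0.007 0.573] turn -0.0006 rows>= 3
```

Run:
```python
from h import *
for f in('w_rack','w_rest','r1wrist'):
    p,d,m=load(f);W=cloud(m,d);H=hsv(p);l=torack(W.reshape(-1,3)).reshape(W.shape)
    inr=(abs(l[...,0])<.04)&(abs(l[...,1])<.12)&(l[...,2]<.14)&(l[...,2]>.08)
    k=inr&(H[...,0]>20)&(H[...,0]<35)&(H[...,1]>120);
    if k.sum()>5: print(f,k.sum(),np.round(np.percentile(l[k],[1,50,99],axis=0),4).tolist());t=k&(l[...,2]>.127);print(' top',t.sum(),np.round(np.percentile(l[t],[1,99],axis=0),4).tolist())
    k=(abs(l[...,0])<.04)&(abs(l[...,1])<.06)&(H[...,2]<70)&(l[...,2]>.045)&(l[...,2]<.08)
    if k.sum()>5: print(' plate',k.sum(),np.round(np.percentile(l[k],[1,50,99],axis=0),4).tolist())
```

```text
w_rack 834 [[-0.0151, 0.0441, 0.102], [-0.0037, 0.0498, 0.1297], [0.0138, 0.0612, 0.1327]]
 top 516 [[-0.0148, 0.0444, 0.1272], [0.0138, 0.0616, 0.1328]]
 plate 672 [[-0.0349, 0.0082, 0.0455], [-0.0039, 0.0099, 0.0772], [0.0335, 0.0162, 0.0795]]
 plate 1471 [[-0.0347, 0.0074, 0.0454], [-0.002, 0.0087, 0.0691], [0.0337, 0.0159, 0.0794]]
r1wrist 496 [[-0.0142, 0.0444, 0.1022], [0.0006, 0.0453, 0.1284], [0.0148, 0.059, 0.1321]]
 top 285 [[-0.0143, 0.0445, 0.1273], [0.0148, 0.0591, 0.1321]]
 plate 679 [[-0.0321, 0.0086, 0.0473], [0.0005, 0.0118, 0.0779], [0.0338, 0.0165, 0.0798]]
```

>>> {"api": "move_arm", "payload": {"motion": "1 0.034 0.007 0.12 0; 1 0.034 0.007 0.26 0; 1 0.034 0.007 0.4 0; 1 0.034 0.007 0.52 0; 1 0.034 0.007 0.573 0; 1 0.034 0.007 0.573 0; 1 0.034 0.007 0.573 0; 0 0.034 0.007 0.573 0; -0.6 0.034 0.007 0.573 0; -0.6 0.034 0.007 0.573 0; -0.6 0.034 0.007 0.573 0; -0.6 0.034 0.007 0.573 0", "newtons": 15}}

```text
time: 18.63
position: [0.5854, 0.2976, 0.1062]
tool_rot: [0.753, 0.658, 0.001, 0.0]
ft_force: [-0.2, -0.0, -0.3]
grip_width: 0.062
grip_force: 0.0
```

>>> {"api": "move_arm", "payload": {"motion": "-0.6 0 0 0 0; -0.6 0 0 0 0; -0.6 0 0 0 0; -0.6 0 0 0 0; -0.6 0 0 0 0"}}

```text
time: 19.05
position: [0.5849, 0.2974, 0.1053]
tool_rot: [0.753, 0.658, -0.0, -0.0]
ft_force: [-0.3, -0.8, 0.4]
grip_width: 0.0299
grip_force: 15.0
```

Run:
```python
from h import *;from rig import robot
o=robot.get_obs();print(o['ft_force'],o['grip_width'],torack(np.array([o['position']])))
plan([kp(0,-.022,.104)])
```

```text
[-0.31500553 -0.75248183  0.41050386] 0.029856421687740584 [[0.00045587 0.05428443 0.10525094]]
now [0.5849 0.2974 0.1053] -7.6
shift [-0.381 -0.002  0.006] turn -0.0003 rows>= 2
```

>>> {"api": "move_arm", "payload": {"motion": "-0.6 -0.03 0 0 0; -0.6 -0.08 0 0 0; -0.6 -0.14 0 0 0; -0.6 -0.2 0 0 0; -0.6 -0.26 0 0 0; -0.6 -0.31 0 0 0; -0.6 -0.34 0 0 0; -0.6 -0.36 0 0 0; -0.6 -0.36 0 0 0; -0.6 -0.36 0 0 0; -0.6 -0.36 0 0 0"}}

```text
time: 19.97
position: [0.5754, 0.2254, 0.1053]
tool_rot: [0.753, 0.658, -0.001, 0.0]
ft_force: [-0.3, -1.9, -1.4]
grip_width: 0.0302
grip_force: 15.0
```

>>> {"api": "move_arm", "payload": {"motion": "-0.6 -0.008 0 0 0; -0.6 -0.016 0 0 0; -0.6 -0.024 0 0 0; -0.6 -0.032 0 0 0; -0.6 -0.04 0 0 0; -0.6 -0.04 0 0 0; -0.6 -0.04 0 0 0"}}

```text
time: 20.55
position: [0.5744, 0.2181, 0.1053]
tool_rot: [0.753, 0.658, -0.0, 0.0]
ft_force: [0.8, 1.4, -3.0]
grip_width: 0.0299
grip_force: 15.0
```

Run:
```python
from h import *;from rig import robot
o=robot.get_obs();print(o['ft_force'],o['grip_width'],torack(np.array([o['position']])))
rackview('r3',('wrist','side'))
```

```text
[ 0.83877121  1.37050476 -3.02610981] 0.02991566939488724 [[ 0.00051208 -0.02580141  0.1052985 ]]
wrist case 2543 [[-0.0249, -0.0728, 0.0927], [0.0005, -0.0719, 0.1077], [0.0252, -0.0709, 0.118]] (array([ -0.1, -54.5]), array([53.4, 38. ]), 1.0)
wrist casetop 8 [[0.0151, -0.0384, 0.1412], [0.0153, -0.0361, 0.1451], [0.02, -0.0353, 0.1487]] (array([ 17.6, -36.8]), array([5.8, 0.9]), -24.9)
wrist grip 676 [[-0.0133, -0.025, 0.1011], [0.0005, -0.0173, 0.1177], [0.0143, -0.0166, 0.1317]] (array([  0.3, -21.1]), array([29.6,  9.7]), -1.0)
wrist gtop 241 [[-0.0139, -0.0255, 0.1255], [-0.0004, -0.0187, 0.1304], [0.0145, -0.0168, 0.1319]] (array([  0.3, -21.2]), array([29.6,  9.5]), -1.0)
side case 175 [[-0.0295, -0.0995, 0.0706], [-0.0026, -0.0923, 0.1199], [0.0289, -0.0686, 0.1365]] (array([  5.2, -59.5]), array([89.5, 64.3]), 75.2)
side casetop 84 [[-0.027, -0.0999, 0.1227], [0.0005, -0.0887, 0.1309], [0.0302, -0.0698, 0.1379]] (array([  1.4, -85. ]), array([59.4, 32.5]), 0.9)
side grip 63 [[-0.0172, -0.041, 0.1058], [-0.0009, -0.034, 0.1267], [0.015, -0.0192, 0.1402]] (array([ -0.9, -31.2]), array([29.9, 26.7]), -15.6)
side gtop 35 [[-0.0164, -0.0409, 0.1262], [0.0005, -0.0325, 0.131], [0.0161, -0.0187, 0.1417]] (array([ -0.4, -30.1]), array([28.9, 24.9]), -16.6)
```

>>> {"api": "move_arm", "payload": {"motion": "-0.6 -0.004 0 0 0; -0.6 -0.008 0 0 0; -0.6 -0.012 0 0 0; -0.6 -0.016 0 0 0; -0.6 -0.016 0 0 0; -0.6 -0.016 0 0 0"}}

```text
time: 21.15
position: [0.574, 0.2149, 0.1053]
tool_rot: [0.753, 0.658, -0.0, -0.0]
ft_force: [0.8, 2.5, -3.8]
grip_width: 0.0297
grip_force: 15.0
```

>>> {"api": "move_arm", "payload": {"motion": "-0.6 -0.003 0 0 0; -0.6 -0.006 0 0 0; -0.6 -0.006 0 0 0; -0.6 -0.006 0 0 0"}}

```text
time: 21.48
position: [0.5739, 0.2141, 0.1053]
tool_rot: [0.753, 0.658, 0.0, -0.0]
ft_force: [1.5, 3.7, -4.7]
grip_width: 0.0301
grip_force: 15.0
```

>>> {"api": "move_arm", "payload": {"motion": "-0.6 -0.003 0 0 0; -0.6 -0.006 0 0 0; -0.6 -0.006 0 0 0; -0.6 -0.006 0 0 0"}}

```text
time: 21.82
position: [0.5739, 0.2141, 0.1053]
tool_rot: [0.753, 0.658, 0.001, -0.001]
ft_force: [1.7, 8.3, -5.9]
grip_width: 0.0301
grip_force: 15.0
```

>>> {"api": "move_arm", "payload": {"motion": "-0.6 -0.003 0 0 0; -0.6 -0.005 0 0 0; -0.6 -0.005 0 0 0; -0.6 -0.005 0 0 0"}}

```text
time: 22.15
position: [0.5739, 0.2141, 0.1054]
tool_rot: [0.753, 0.658, 0.002, -0.001]
ft_force: [2.2, 11.0, -6.4]
grip_width: 0.0301
grip_force: 15.0
```

Run:
```python
from h import *;from rig import robot
o=robot.get_obs();print(o['ft_force'],o['grip_width'],torack(np.array([o['position']])))
rackview('r4',('wrist',))
```

```text
[ 2.18634568 10.97065831 -6.35796717] 0.0300570059196014 [[ 0.00054678 -0.02982174  0.10535959]]
wrist case 2551 [[-0.0247, -0.076, 0.0936], [0.0004, -0.0751, 0.1085], [0.0249, -0.0742, 0.1187]] (array([  0.1, -58.2]), array([53. , 36.8]), 0.7)
wrist casetop 8 [[-0.0115, -0.0429, 0.1412], [0.0153, -0.0405, 0.1467], [0.0201, -0.0397, 0.1483]] (array([  2.3, -40. ]), array([36. ,  2.9]), -4.8)
wrist grip 658 [[-0.0132, -0.0292, 0.1013], [0.0, -0.0212, 0.1175], [0.0143, -0.0205, 0.1319]] (array([  0.3, -25. ]), array([29.7,  9.7]), -0.2)
wrist gtop 240 [[-0.0137, -0.0294, 0.1256], [-0.0021, -0.0223, 0.1303], [0.0145, -0.0207, 0.132]] (array([  0.3, -25.1]), array([29.7,  9.5]), -0.2)
```

>>> {"api": "move_arm", "payload": {"motion": "-0.6 0.004 0 0 0; -0.2 0.004 0 0 0; 0.4 0.004 0 0 0; 0.4 0.004 0 0 0; 0.4 0.004 0 0 0; 0.4 0.004 0 0 0; 0.4 0.004 0 -0.1 0; 0.4 0.004 0 -0.3 0; 0.4 0.004 0 -0.5 0; 0.4 0.004 0 -0.7 0; 0.4 0.004 0 -0.7 0"}}

```text
time: 23.12
position: [0.5787, 0.2131, 0.2545]
tool_rot: [0.753, 0.658, 0.007, 0.005]
ft_force: [0.9, 0.4, 1.4]
grip_width: 0.0608
grip_force: 0.0
```

>>> {"api": "move_arm", "payload": {"motion": "0.4 0.2 0 0 0; 0.4 0.4 0 0 0; 0.4 0.6 0 0 0; 0.4 0.7 0 0 0; 0.4 0.7 0 0 0; 0.4 0.7 0 0 0"}}

```text
time: 23.62
position: [0.5918, 0.3517, 0.2447]
tool_rot: [0.752, 0.659, -0.001, 0.0]
ft_force: [-0.2, -0.8, -0.2]
grip_width: 0.0608
grip_force: 0.0
```

Run:
```python
from h import *;from rig import robot
print(robot.get_obs()['position'])
rackview('r5',('wrist','side'))
```

```text
[0.59177558 0.35174221 0.24472234]
wrist case 739 [[-0.028, -0.0765, 0.0787], [0.0006, -0.0753, 0.0958], [0.029, -0.0741, 0.1068]] (array([  0.3, -56.8]), array([59.3, 41.2]), 0.4)
wrist casetop 6 [[-0.0115, -0.038, 0.1299], [-0.0026, -0.0379, 0.1306], [0.0146, -0.0363, 0.1307]] (array([  1.5, -37.8]), array([26.7,  1.6]), 4.0)
wrist grip 106 [[-0.0137, -0.0366, 0.1263], [0.0004, -0.0283, 0.1312], [0.0136, -0.0206, 0.1329]] (array([  0.4, -28.4]), array([27.3, 17.5]), -7.1)
wrist gtop 105 [[-0.0137, -0.0366, 0.1264], [0.0004, -0.0284, 0.1312], [0.0136, -0.0206, 0.1329]] (array([  0.4, -28.4]), array([27.3, 17.5]), -7.1)
side case 172 [[-0.0297, -0.1018, 0.063], [-0.0021, -0.0949, 0.1208], [0.0299, -0.0497, 0.137]] (array([ -8.9, -36. ]), array([142.8,  61.1]), -79.6)
side casetop 84 [[-0.0279, -0.1019, 0.1226], [0.0002, -0.0909, 0.1309], [0.0289, -0.0731, 0.1382]] (array([  0.3, -86. ]), array([59.3, 32.8]), -0.2)
side grip 49 [[-0.013, -0.0429, 0.104], [-0.0013, -0.0365, 0.1245], [0.0109, -0.0223, 0.1347]] (array([  0.6, -33.4]), array([25.5, 17.5]), -19.7)
side gtop 23 [[-0.0127, -0.0419, 0.126], [-0.0012, -0.0352, 0.1307], [0.0108, -0.0218, 0.1348]] (array([  1. , -32.3]), array([24.5, 16.4]), -15.7)
```

View pics/r5wrist.png

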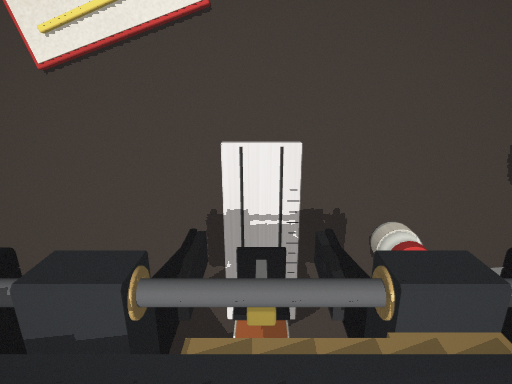

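The view shows the stop at (261,280), up against the upright case at (262,330), and the hand clear of both. Case back face is at −75 mm (−76 expected), square and centred, so I hand it in.

```bash
python3 -c "
from rig import robot
print(robot.hand_in())"
```

```text
the job is handed in; nothing more can be done
None
```

The job is handed in at about 24 s of the 72 s: the case was laid on the blue rest and let go, regrasped by its upper end, and stood upright and centred in the rack, with the stop slid firmly against it until it stalled on the fence at 11 N.

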